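# Sort the studio's paint bottles and jar from the drying rack

### The arm

A 7-joint arm with a two-finger parallel gripper is mounted at the origin on the work surface. World frame = base frame: x ahead of the robot, y to its left, z up, the work surface at z = 0. Lengths are in m, angles in rad, forces in N, time in s.
With the tool pointing down it reaches from about 0.425 to 0.925 m from the base axis. Payload 6.8 kg.
Tool frame: the origin (TCP) lies at the very end of the fingers, on their centre line; the grasp point (between the pads) lies 19 mm behind it; z points along the fingers, y is the line along which they close (so a half turn about z gives the same grasp; the last joint's range is limited). The gripper opens to 85 mm and grips with 20 to 120 N. Pads are 22 mm wide; open, the fingers measure 114 mm over their backs; the gripper's body (76 mm by 85 mm) begins 54 mm behind the grasp point. The pads swing forward as they close: fully open they stand 13 mm farther back than shut.
Start: joints at [1.005, 0.477, 0.022, 1.555, -0.011, 1.109, -0.083], TCP at [0.298, -0.606, 0.231] pointing down, gripper open.
Joint ranges: [-2.96, 2.96], [-0.34, 2.1], [-1.41, 1.46], [0.24, 2.44], [-1.37, 4.51], [0.17, 1.92], [-2.96, 2.96]. Speed limits (rad/s): [2.39, 2.39, 3.14, 3.14, 3.14, 3.14, 3.14].

### API

Orientations are given as a unit quaternion [w, x, y, z].
In Python, from station import get_obs, read_camera, hand_in gives the robot as it stands.
- The arm moves only by the tool arm_command, never from a script. Its argument "commands" is one flat list of numbers, 7 for each row, row after row: the shift along the tool's x, y, z in m, then the turn, a rotation vector about the tool's x, y, z in degrees, then the opening, from 0 (shut) to 1 (fully open). In form: [tx, ty, tz, rx, ry, rz, fingers, tx, ty, tz, rx, ry, rz, fingers, ...]. A call has 1 to 8 rows; each row is the pose to reach, as a shift and turn from the pose commanded when the call began, along the tool's axes at that moment; what a row does not reach only later rows make up. A row lasts 1/10 s, in which the tool goes at most 50 mm and 8.59 degrees, less where a joint would pass 70% of its speed; a pose out of reach is approached as far as the arm can. A call with a gripper value outside its range is refused whole. The fingers move at their own pace and stop on an object; "force" is the grip in N (left out, the last holds). Time passes only in rows, so rows that repeat a pose let the fingers close. It gives the time, the measured TCP pose, the force, the opening and the grip force at its end, in the units of the state.
- get_obs(): the state, without advancing time (a new reading comes with each control period).
- read_camera(name): name is "side" or "top"; returns a dict with "img" (400x640x3 uint8, red, green, blue), "camera_matrix" (3x3 intrinsics, pixels), "pose" (4x4, takes a point from camera to world coordinates). Camera axes: x right, y down, z forward; pixel columns grow to the right and rows downward; lengths in m; the calibration is good to about 2 mm. A picture is of the moment at which its call begins. There is no depth.
- hand_in(): hands the job in; it is judged then, once.
The state is a dict: "t": time; "q": joint angles; "joint_vel": joint speeds; "joint_torque": joint torques, N m; "eef_pos": TCP position; "tool_rot": TCP orientation; "contact_force": force on the tool from outside, world axes, zero at the start; "torque": the same for the moment, N m; "gripper_width": opening from 0.0 (shut) to 1.0 (fully open); "grasp_force": force on a finger pad.
Only numpy, scipy, OpenCV 4.12 (cv2) and the standard library are available. Lean on these libraries where they do the work, as an engineer would, in place of code of your own. Each camera call takes 0.05 s, during which the arm holds its last target. There are 200 camera calls.

### The job

Clear the sloped drying rack on the studio bench: stand both slim paint bottles in the deep crate and the wide paint jar in the shallow tray, all upright on the floor of their box and let go. Set each one down gently rather than letting it drop, and leave the tin of brushes, the roll of tape and the amber jar where they are.

Things in the scene. Friction and masses are not known exactly. Their poses are not given: they have to be found in the camera images.
- bottle_a: One of two identical bottles: slim squeeze bottle, white plastic: body 40 mm in diameter up to 70 mm from its underside, shoulder from 70 to 82 mm, black cylindrical cap 28 mm in diameter from 82 to the top at 112 mm. 100 to 190 g. Origin: centre of the underside; z along its axis to the cap. Starts in a lane of the rack, leaning 40 degrees from upright.
- bottle_b: The other of the two identical bottles: slim squeeze bottle, white plastic: body 40 mm in diameter up to 70 mm from its underside, shoulder from 70 to 82 mm, black cylindrical cap 28 mm in diameter from 82 to the top at 112 mm. 100 to 190 g. Origin: centre of the underside; z along its axis to the cap. Starts in a lane of the rack, leaning 40 degrees from upright.
- jar: Wide paint jar of white plastic with a black screw lid: 53.4 mm in diameter, 92 mm tall, the lid (as wide as the body, 26 mm high) at the top. Weighs 160 to 300 g. Origin: on its axis, 8 mm ABOVE the underside (the lid's top is 84 mm from the origin); z runs along its axis to the lid. Starts leaning in one of the rack's three lanes, 40 degrees from upright.
- rack: Fixed wooden drying rack, 306 (its y) x 125 x 66 mm, a V-trough. The back board leans 40 degrees towards the rack's +x (away from the robot) and backs only the lowest 55 mm of an item; a ledge square to it carries the undersides. Three lanes, centres at y -90, 0, 90 mm, with dividers 50 mm long standing 24 mm off the board. Item order varies; items draw out along their axis. Origin: centre of underside.
- crate_in (a point): Deep plywood crate for the bottles, fixed to the bench: outside 116 x 166 x 65 mm, walls and floor 8 mm thick, inside 100 mm (its x) by 150 mm (its y), 57 mm deep. This point is the centre of the inner floor, 8 mm above the bench; z up. Crate and tray may have swapped sides.
- tray_in (a point): Shallow plywood tray for the jar, fixed to the bench: outside 130 x 130 x 30 mm, walls and floor 8 mm thick, inside 114 x 114 mm, 22 mm deep. This point is the centre of the inner floor, 8 mm above the bench; z up.
- brush_tin: Bystander: loose steel tin of stubby paint brushes, 68 mm in diameter and 70 mm tall, brushes reaching 130 mm. Origin: centre of the underside.
- tape_roll: Bystander: loose roll of paper tape lying flat, 90 mm in diameter, 25 mm high. Origin: centre of the underside.
- mason_jar: Bystander: loose amber glass jar with a steel lid, 64 mm in diameter, 95 mm tall, standing beyond the rack. Origin: centre of the underside.

How it is judged:
At the end, for the whole second after the job is handed in: Both bottles stand in the deep crate and the jar in the shallow tray: upright within 0.15 rad (about 9 degrees), undersides on the inner floor (within 8 mm), at rest (below 0.03 m/s) and released (x of bottle_a in the frame of crate_in between -0.045 and 0.045 m and y of bottle_a in the frame of crate_in between -0.07 and 0.07 m and z of bottle_a in the frame of crate_in between -0.012 and 0.008 m and angle between each of bottle_a, bottle_b, jar's own z axis and vertical below 0.15 rad and linear speed of each of bottle_a, bottle_b, jar below 0.03 m/s and x of bottle_b in the frame of crate_in between -0.045 and 0.045 m and y of bottle_b in the frame of crate_in between -0.07 and 0.07 m and z of bottle_b in the frame of crate_in between -0.012 and 0.008 m and x of jar in the frame of tray_in between -0.05 and 0.05 m and y of jar in the frame of tray_in between -0.05 and 0.05 m and z of jar in the frame of tray_in between -0.004 and 0.016 m); the robot touches nothing.
It fails at once if a bottle or the jar is dropped: it falls free of the fingers faster than 0.8 m/s (a fall of about 33 mm) ((linear speed of bottle_a above 0.8 m/s and contact force between the fingers and bottle_a below 0.2 N) or (linear speed of bottle_b above 0.8 m/s and contact force between the fingers and bottle_b below 0.2 N) or (linear speed of jar above 0.8 m/s and contact force between the fingers and jar below 0.2 N)).
It fails at once if the brush tin, tape roll or amber jar is moved more than 30 mm (distance of any of brush_tin, tape_roll, mason_jar from where it was at the start of the episode above 0.03 m).
It also fails if it takes over 72 s, if anything falls off the work surface, if the arm or the gripper's body presses on something with over 40 N, if the wrist force passes 120 N, or if a joint passes its speed limit or range.

## Working session

There is one attempt and no reset: what is moved stays moved. The work goes in short steps, Python scripts to look and compute and a tool call to move; the robot and the scene stay as the last step left them, time stands still between calls to the robot, and variables do not carry over. Pictures are saved under pics/ and viewed, at most 10 in all, crops included, and the job is handed in when it is done.

Besides the shell and the picture viewer there is one more tool, called as name(argument=value, ...) on one line, values as JSON. arm_command: Moves the arm, as the interface text tells. Its arguments: {"type":"object","properties":{"commands":{"type":"array","items":{"type":"number"}},"force":{"type":"number"}},"required":["commands"]}

```bash
ls; mkdir -p pics; python3 - <<'E'
from station import *
import cv2,numpy as np
o=get_obs();print({k:np.round(v,3) for k,v in o.items()})
for n in("side","top"):
    c=read_camera(n);cv2.imwrite(f"pics/{n}0.png",c["img"][:,:,::-1]);np.savez(f"{n}0.npz",**c)
    print(n,c["camera_matrix"].tolist(),np.round(c["pose"],4).tolist())
E
```

```text
pics
{'t': np.float64(0.0), 'q': array([ 1.005,  0.478,  0.022,  1.556, -0.012,  1.109, -0.083]), 'joint_vel': array([-0.001, -0.001,  0.001,  0.001, -0.002, -0.001,  0.001]), 'joint_torque': array([-0.0000e+00, -5.9645e+01,  1.6080e+00, -2.8120e+01,  1.2000e-02,
        9.0000e-03, -0.0000e+00]), 'eef_pos': array([ 0.298, -0.605,  0.23 ]), 'tool_rot': array([-0.001,  0.974,  0.227, -0.   ]), 'contact_force': array([ 0.341,  0.168, -0.062]), 'torque': array([ 0.033, -0.016, -0.042]), 'grasp_force': np.float64(0.0), 'gripper_width': np.float64(1.001)}
side [[488.10643480254646, 0.0, 314.8551669440922], [0.0, 488.10643480254646, 206.21491391803968], [0.0, 0.0, 1.0]] [[-0.9985, -0.0475, 0.027, 0.5519], [-0.0523, 0.6869, -0.7249, 1.0084], [0.0159, -0.7252, -0.6883, 1.0208], [0.0, 0.0, 0.0, 1.0]]
top [[365.92069847165243, 0.0, 318.0395066876832], [0.0, 365.92069847165243, 198.57666256906919], [0.0, 0.0, 1.0]] [[0.0258, -0.9958, 0.0873, 0.5267], [-0.9996, -0.0262, -0.0038, -0.0009], [0.0061, -0.0872, -0.9962, 0.836], [0.0, 0.0, 0.0, 1.0]]
```

View pics/top0.png

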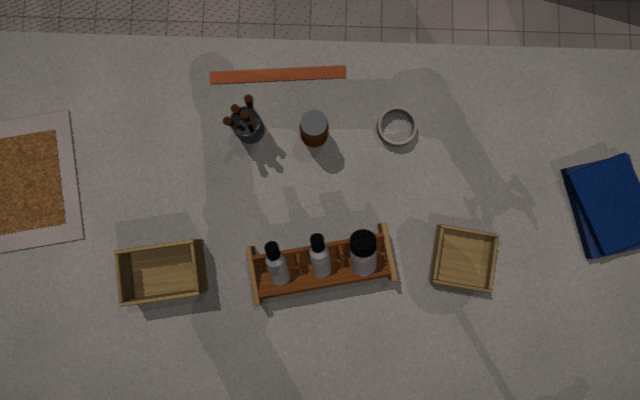

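View pics/side0.png

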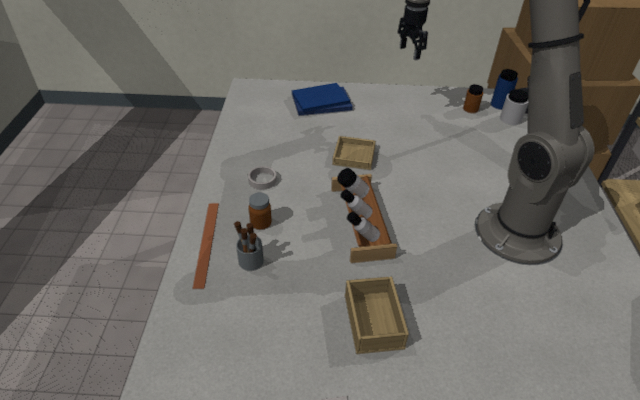

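The top view shows, left to right: the crate at about (160,272), the rack at (320,265) holding bottle, bottle and jar with caps at (272,250), (318,240) and (363,243), and the tray at (466,258). The bystanders sit beyond the rack. In the side view the same caps are at (355,217), (348,198) and (346,178).

```bash
cat > h.py <<'E'
import numpy as np,cv2
from scipy.spatial.transform import Rotation as R
def ray(c,u,v):
    K,T=c["camera_matrix"],c["pose"]
    d=T[:3,:3]@np.linalg.solve(K,[u,v,1.]);return T[:3,3],d/np.linalg.norm(d)
def plane(c,u,v,z):
    o,d=ray(c,u,v);return o+d*(z-o[2])/d[2]
def tri(c1,p1,c2,p2):
    A=np.zeros((3,3));b=np.zeros(3);L=[]
    for c,p in((c1,p1),(c2,p2)):
        o,d=ray(c,*p);M=np.eye(3)-np.outer(d,d);A+=M;b+=M@o;L.append((o,d,M))
    x=np.linalg.solve(A,b);return x,[float(np.linalg.norm(M@(x-o))) for o,d,M in L]
E
python3 - <<'E'
from h import *
t=dict(np.load("top0.npz"));s=dict(np.load("side0.npz"))
def blobs(c,x0,x1,y0,y1,f,amin):
    im=c["img"].astype(int);m=np.zeros(im.shape[:2],np.uint8);m[y0:y1,x0:x1]=f(im)[y0:y1,x0:x1]
    n,_,st,ce=cv2.connectedComponentsWithStats(m)
    return [(ce[i].round(1),st[i].tolist()) for i in range(1,n) if st[i,4]>amin]
blk=lambda im:im.max(2)<45
wht=lambda im:(im.min(2)>95)&(im.max(2)-im.min(2)<25)
for n,c,b in(("top",t,(255,380,228,290)),("side",s,(333,385,165,245))):
    print(n);[print(k,x) for k,f in(("blk",blk),("wht",wht)) for x in blobs(c,*b,f,25)]
a=cv2.resize(t["img"][220:310,100:505,::-1],None,fx=1.95,fy=1.95,interpolation=cv2.INTER_CUBIC)
l=cv2.resize(t["img"][225:310,110:210,::-1],None,fx=4,fy=4,interpolation=cv2.INTER_CUBIC)
r=cv2.resize(t["img"][215:300,425:505,::-1],None,fx=4,fy=4,interpolation=cv2.INTER_CUBIC)
k=cv2.resize(t["img"][222:307,240:400,::-1],None,fx=4,fy=4,interpolation=cv2.INTER_CUBIC)
o=np.zeros((600,800,3),np.uint8)
q=cv2.resize(k,None,fx=.8,fy=.8)
o[:q.shape[0],:q.shape[1]]=q
l=cv2.resize(l,(360,306));r=cv2.resize(r,(288,306))
o[290:596,:360]=l;o[290:596,400:688]=r
cv2.imwrite("pics/z.png",o)
E
```

```text
top
blk (array([362.4, 243.3]), [346, 230, 31, 28, 635])
blk (array([317.1, 242.7]), [310, 233, 15, 20, 226])
blk (array([272. , 250.6]), [265, 241, 16, 20, 233])
wht (array([296.7, 235.9]), [255, 228, 110, 26, 1313])
wht (array([317.8, 255.1]), [310, 252, 16, 7, 78])
wht (array([273.9, 263. ]), [267, 260, 15, 7, 70])
side
blk (array([346.5, 177.4]), [338, 168, 18, 20, 257])
blk (array([347.2, 195.6]), [341, 189, 13, 14, 115])
blk (array([353.9, 218.3]), [348, 212, 13, 14, 123])
wht (array([336.8, 169.9]), [333, 165, 13, 12, 88])
wht (array([375.1, 177.2]), [350, 165, 35, 40, 411])
wht (array([357.1, 181.9]), [354, 177, 7, 11, 39])
wht (array([341.4, 222.8]), [333, 192, 25, 53, 858])
wht (array([355.9, 201.8]), [348, 196, 15, 11, 94])
wht (array([361.1, 224.5]), [355, 218, 11, 12, 72])
```

View pics/z.png

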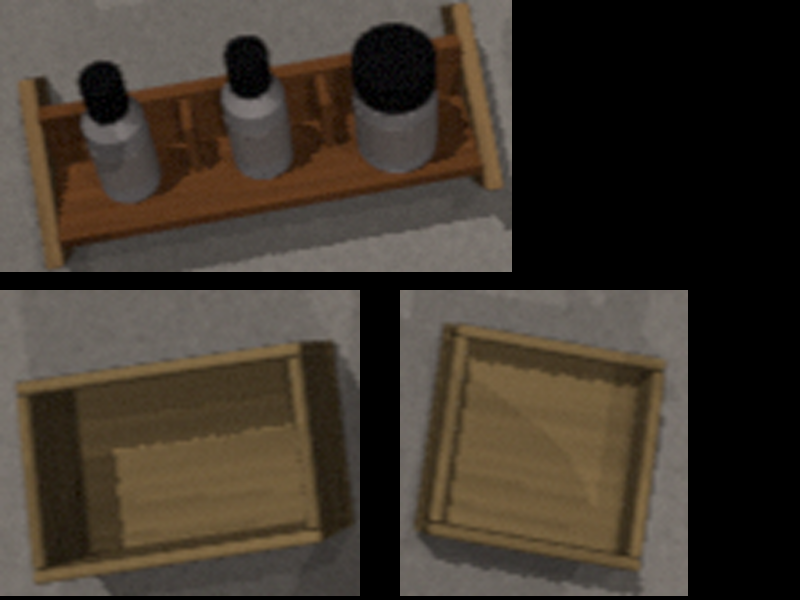

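```bash
python3 - <<'E'
from h import *
t=dict(np.load("top0.npz"));s=dict(np.load("side0.npz"))
f=lambda x,y,ox,oy,u,v,k:(u+(x-ox+.5)/k-.5,v+(y-oy+.5)/k-.5)
def rect(P,ox,u,v,z):
    Q=np.array([plane(t,*f(x,y,ox,290,u,v,3.6),z) for x,y in P]);
    print(Q.round(4).tolist(),"ctr",Q.mean(0).round(4),"sides",[np.linalg.norm(Q[i]-Q[i-1]).round(4) for i in range(4)],"yaw",np.degrees(np.arctan2(Q[1,0]-Q[0,0],-(Q[1,1]-Q[0,1]))))
rect([(18,383),(300,345),(322,540),(38,581)],0,110,225,.065)
rect([(452,331),(663,363),(639,569),(430,532)],400,425,215,.03)
# rack front-lower edge direction, any z
g=lambda x,y,z:plane(t,*f(x,y,0,0,240,222,3.2),z)
for n,a,b,z in(("front",(62,243),(490,165),.03),("back",(40,118),(450,38),.05)):
    A,B=g(*a,z),g(*b,z);d=A-B;print(n,"rack y axis yaw",np.degrees(np.arctan2(-d[0],d[1])),np.linalg.norm(d))
C={}
for n,a,b in(("L",(272,250.6),(353.9,218.3)),("M",(317.1,242.7),(347.2,195.6)),("J",(362.4,243.3),(346.5,177.4))):
    x,e=tri(t,a,s,b);C[n]=x;print(n,x.round(4),np.round(e,4))
d=C["L"]-C["M"];print("yaw bottles",np.degrees(np.arctan2(-d[0],d[1])),np.linalg.norm(d))
E
```

```text
[[0.4747, 0.4167, 0.065], [0.5007, 0.2552, 0.065], [0.3901, 0.2365, 0.065], [0.3631, 0.3971, 0.065]] ctr [0.4322 0.3264 0.065 ] sides [np.float64(0.1134), np.float64(0.1636), np.float64(0.1123), np.float64(0.1628)] yaw 9.14260888759028
[[0.5437, -0.2719, 0.03], [0.5276, -0.4009, 0.03], [0.4036, -0.3843, 0.03], [0.4224, -0.2582, 0.03]] ctr [ 0.4743 -0.3288  0.03  ] sides [np.float64(0.1221), np.float64(0.13), np.float64(0.1251), np.float64(0.1275)] yaw -7.13959129227807
front rack y axis yaw 11.582745548290665 0.2944640352538421
back rack y axis yaw 12.42435489883523 0.2781957232776698
L [0.4835 0.0847 0.1062] [0.0017 0.0017]
M [ 0.5015 -0.004   0.1061] [0.0015 0.0015]
J [ 0.5028 -0.0952  0.0957] [0.001 0.001]
yaw bottles 11.45852423734213 0.0905001590168619
```

```bash
cat >> h.py <<'E'
PSI=11.5
def ori(tilt,psi=PSI):   # tilt>0: tool points back to the robot
    return R.from_euler('z',psi,degrees=True)*R.from_euler('x',180,degrees=True)*R.from_euler('y',-tilt,degrees=True)
def tcp(G,tilt,back=0,psi=PSI):
    return np.array(G)+(0.019-back)*ori(tilt,psi).as_matrix()[:,2]
def rel(p,Rt,p0,R0):
    return np.r_[R0.inv().apply(np.array(p)-p0)*1000,(R0.inv()*Rt).as_rotvec(degrees=True)].round(1)
def cur():
    from station import get_obs
    o=get_obs();q=o["tool_rot"];return np.array(o["eef_pos"]),R.from_quat([q[1],q[2],q[3],q[0]]),o
E
python3 - <<'E'
from h import *
p0,R0,o=cur()
G=[.5028,-.0952,.0957]
print(rel([.40,-.45,.32],ori(20),p0,R0))
P=tcp(G,20,.12);print(P,rel(P,ori(20),p0,R0))
print(rel(tcp(G,20),ori(20),P,ori(20)))
E
```

```text
[159.9 -94.2 -89.4   2.5 -19.9  14.6]
[ 0.53665055 -0.08831303  0.19060895] [ 442.4 -358.    40.4    2.5  -19.9   14.6]
[ -0.   0. 120.   0.   0.   0.]
```

arm_command(commands=[0.16,-0.094,-0.09,2.5,-19.9,14.6,0.85,0.16,-0.094,-0.09,2.5,-19.9,14.6,0.85,0.16,-0.094,-0.09,2.5,-19.9,14.6,0.85,0.16,-0.094,-0.09,2.5,-19.9,14.6,0.85,0.2,-0.13,-0.08,2.5,-19.9,14.6,0.85,0.24,-0.16,-0.08,2.5,-19.9,14.6,0.85,0.28,-0.2,-0.07,2.5,-19.9,14.6,0.85,0.31,-0.23,-0.07,2.5,-19.9,14.6,0.85], force=60)

```text
t: 0.9
eef_pos: [0.4707, -0.2723, 0.3011]
tool_rot: [0.018, 0.98, 0.099, -0.173]
contact_force: [0.7, -0.4, -0.0]
gripper_width: 0.85
grasp_force: 0.0
```

```bash
python3 - <<'E'
from h import *
p0,R0,o=cur();G=[.5028,-.0952,.0957]
print(p0,o["q"].round(2),rel(tcp(G,20,.12),ori(20),p0,R0))
E
```

```text
[ 0.47066851 -0.27229534  0.30109228] [ 0.3   0.37  0.01  1.61  0.17  1.48 -1.1 ] [ 1.331e+02 -1.672e+02  6.890e+01  0.000e+00  1.000e-01 -0.000e+00]
```

arm_command(commands=[0.033,-0.042,0.017,0,0,0,0.85,0.066,-0.084,0.034,0,0,0,0.85,0.1,-0.126,0.052,0,0,0,0.85,0.133,-0.167,0.069,0,0,0,0.85,0.133,-0.167,0.069,0,0,0,0.85,0.133,-0.167,0.069,0,0,0,0.85])

```text
t: 1.5
eef_pos: [0.5363, -0.0859, 0.1889]
tool_rot: [0.017, 0.979, 0.102, -0.174]
contact_force: [0.4, 0.5, -0.3]
gripper_width: 0.849
grasp_force: 0.0
```

```bash
python3 - <<'E'
from h import *
from station import *
p0,R0,o=cur();G=[.5028,-.0952,.0957]
print(p0,o["q"].round(2),rel(tcp(G,20),ori(20),p0,R0))
a=read_camera("top")["img"][150:350,220:480,::-1];b=read_camera("side")["img"][120:270,250:500,::-1]
cv2.imwrite("pics/a.png",np.vstack([cv2.resize(a,(400,300)),cv2.resize(b,(400,300))][:2]).reshape(600,400,3))
E
```

```text
[ 0.53626839 -0.08588963  0.18887352] [ 0.07  0.5  -0.09  1.67  0.11  1.32 -1.43] [ -0.3   2.4 118.4  -0.    0.2   0.4]
```

View pics/a.png

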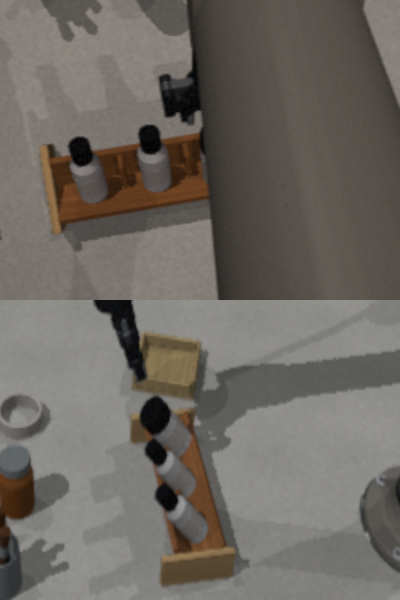

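The gripper (tip at about (145,375) in the lower half of the picture) lines up above the jar lid at (155,410), clear of the bottles. I'll descend and grip.

arm_command(commands=[0,0.002,0.03,0,0,0.4,0.85,0,0.002,0.06,0,0,0.4,0.85,0,0.002,0.08,0,0,0.4,0.85,0,0.002,0.1,0,0,0.4,0.85,0,0.002,0.112,0,0,0.4,0.85,0,0.002,0.119,0,0,0.4,0.85,0,0.002,0.119,0,0,0.4,0.85,0,0.002,0.119,0,0,0.4,0.85])

```text
t: 2.4
eef_pos: [0.4979, -0.1012, 0.0802]
tool_rot: [0.019, 0.98, 0.095, -0.172]
contact_force: [0.1, 0.6, 0.4]
gripper_width: 0.85
grasp_force: 0.0
```

arm_command(commands=[0,0,0,0,0,0,0.3,0,0,0,0,0,0,0.3,0,0,0,0,0,0,0.3,0,0,0,0,0,0,0.3,0,0,0,0,0,0,0.3,0,0,0,0,0,0,0.3])

```text
t: 3.0
eef_pos: [0.4983, -0.1004, 0.0806]
tool_rot: [0.019, 0.98, 0.095, -0.172]
contact_force: [0.2, 1.9, 5.5]
gripper_width: 0.612
grasp_force: 62.0
```

```bash
python3 - <<'E'
from h import *
p0,R0,o=cur();print(p0,o["gripper_width"],o["grasp_force"],o["contact_force"])
# draw out along item axis by 80 mm, then up to z
a=R.from_euler('z',PSI,degrees=True).apply([np.sin(np.radians(40)),0,np.cos(np.radians(40))])
print(rel(p0+.08*a,R0,p0,R0), rel(p0+.08*a+[0,0,.06],R0,p0,R0))
E
```

```text
[ 0.49830181 -0.10035908  0.0806357 ] 0.6116445257249171 62.01784970740846 [0.1545418  1.86622498 5.51216565]
[ 27.5  -0.1 -75.1   0.    0.    0. ] [ 7.100e+00  1.000e-01 -1.315e+02  0.000e+00  0.000e+00  0.000e+00]
```

arm_command(commands=[0.004,0,-0.01,0,0,0,0.3,0.008,0,-0.022,0,0,0,0.3,0.013,0,-0.036,0,0,0,0.3,0.019,0,-0.052,0,0,0,0.3,0.026,0,-0.07,0,0,0,0.3,0.02,0,-0.09,0,0,0,0.3,0.012,0,-0.115,0,0,0,0.3,0.007,0,-0.13,0,0,0,0.3])

```text
t: 3.8
eef_pos: [0.5486, -0.0906, 0.2016]
tool_rot: [0.019, 0.98, 0.095, -0.171]
contact_force: [0.3, -0.9, -2.7]
gripper_width: 0.612
grasp_force: 63.0
```

```bash
python3 - <<'E'
from h import *
p0,R0,o=cur();print(p0,o["gripper_width"],o["grasp_force"],o["contact_force"])
# tray centre rim; jar upright: grasp 79mm above underside; tool tilt -20
for h in(.07,.012):
    G=[.4743,-.3288,.008+.079+h];P=tcp(G,-20);print(P.round(3),rel(P,ori(-20),p0,R0))
E
```

```text
[ 0.54855343 -0.09061453  0.20162204] 0.6124500651167459 63.00221830151713 [ 0.28143871 -0.90505927 -2.73268486]
[ 0.481 -0.328  0.139] [-84.1 219.1  97.8   0.3  39.8  -0.4]
[ 0.481 -0.328  0.081] [-64.4 218.8 152.3   0.3  39.8  -0.4]
```

arm_command(commands=[-0.008,0.02,0.0,0,4,0,0.3,-0.018,0.055,0.005,0,10,0,0.3,-0.03,0.09,0.015,0,17,0,0.3,-0.045,0.125,0.035,0,24,0,0.3,-0.06,0.16,0.055,0,31,-0.2,0.3,-0.075,0.195,0.08,0.2,37,-0.3,0.3,-0.084,0.219,0.098,0.3,40,-0.4,0.3,-0.084,0.219,0.098,0.3,40,-0.4,0.3])

```text
t: 4.6
eef_pos: [0.471, -0.3356, 0.1338]
tool_rot: [-0.017, 0.981, 0.091, 0.171]
contact_force: [-0.5, -0.7, -2.8]
gripper_width: 0.61
grasp_force: 63.5
```

arm_command(commands=[0,0,0,0,0,0,0.3,0,0,0,0,0,0,0.3])

```text
t: 4.8
eef_pos: [0.4802, -0.3263, 0.1373]
tool_rot: [-0.018, 0.98, 0.1, 0.173]
contact_force: [-0.0, 0.8, -2.3]
gripper_width: 0.611
grasp_force: 63.5
```

```bash
python3 - <<'E'
from h import *
from station import *
p0,R0,o=cur();print(p0,o["gripper_width"],o["grasp_force"],o["contact_force"])
for h in(.02,.005,0):
    G=[.4743,-.3288,.008+.079+h];P=tcp(G,-20);print(P.round(3),rel(P,ori(-20),p0,R0))
a=read_camera("top")["img"][160:360,350:550,::-1];b=read_camera("side")["img"][60:260,250:450,::-1]
cv2.imwrite("pics/b.png",np.hstack([cv2.resize(a,(400,400)),cv2.resize(b,(400,400))]))
E
```

```text
[ 0.48023546 -0.32629818  0.13734994] 0.6105084828036769 63.507227641384816 [-6.42121010e-04  8.00663060e-01 -2.25018728e+00]
[ 0.481 -0.328  0.089] [-16.3   1.4  45.4  -0.1  -0.    0.1]
[ 0.481 -0.328  0.074] [-21.5   1.4  59.4  -0.1  -0.    0.1]
[ 0.481 -0.328  0.069] [-23.2   1.4  64.1  -0.1  -0.    0.1]
```

View pics/b.png

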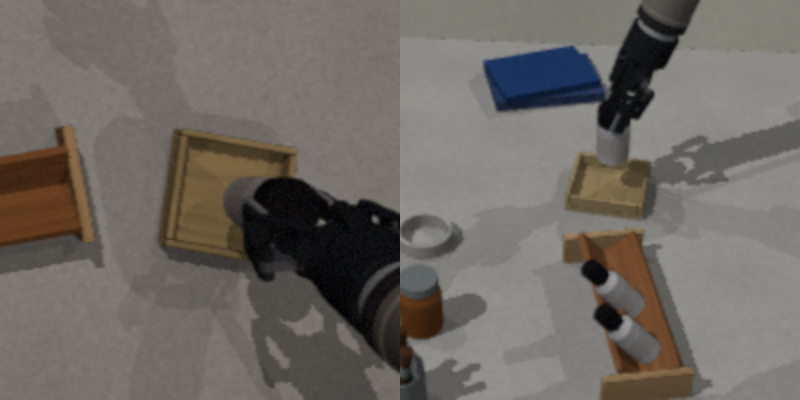

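The side half shows the jar hanging upright at about (612,145), centred over the tray. I'll lower it and feel for the floor.

arm_command(commands=[-0.004,0.001,0.012,0,0,0,0.3,-0.009,0.001,0.026,0,0,0,0.3,-0.014,0.001,0.039,0,0,0,0.3,-0.018,0.001,0.049,0,0,0,0.3,-0.02,0.001,0.055,0,0,0,0.3,-0.0213,0.001,0.0587,0,0,0,0.3,-0.022,0.001,0.0606,0,0,0,0.3,-0.022,0.001,0.0606,0,0,0,0.3])

```text
t: 5.7
eef_pos: [0.4794, -0.3285, 0.0723]
tool_rot: [-0.018, 0.98, 0.099, 0.173]
contact_force: [0.1, 0.5, -3.3]
gripper_width: 0.607
grasp_force: 63.5
```

arm_command(commands=[-0.0004,0,0.001,0,0,0,0.3,-0.0008,0,0.002,0,0,0,0.3,-0.0008,0,0.002,0,0,0,0.3])

```text
t: 6.0
eef_pos: [0.4793, -0.3285, 0.0703]
tool_rot: [-0.018, 0.98, 0.099, 0.173]
contact_force: [0.3, 0.0, -2.1]
gripper_width: 0.609
grasp_force: 63.5
```

arm_command(commands=[-0.0004,0,0.001,0,0,0,0.3,-0.0008,0,0.002,0,0,0,0.3,-0.0011,0,0.003,0,0,0,0.3,-0.0011,0,0.003,0,0,0,0.3])

```text
t: 6.4
eef_pos: [0.4803, -0.3284, 0.0699]
tool_rot: [-0.018, 0.98, 0.099, 0.174]
contact_force: [-10.1, 5.1, 25.6]
gripper_width: 0.605
grasp_force: 67.1
```

```bash
python3 - <<'E'
from h import *
p0,R0,o=cur();print(p0,o["contact_force"],o["torque"])
E
```

```text
[ 0.48034629 -0.32839381  0.06985845] [-10.14814273   5.1191172   25.55942554] [1.42370874 0.82016766 0.52187344]
```

arm_command(commands=[0.0007,0,-0.0022,0,0,0,0.3,0.0007,0,-0.0022,0,0,0,0.3,0.0007,0,-0.0022,0,0,0,0.65,0.0007,0,-0.0022,0,0,0,0.75,0.0007,0,-0.0022,0,0,0,0.8,0.0007,0,-0.0022,0,0,0,0.85,0.0007,0,-0.0022,0,0,0,0.85])

```text
t: 7.1
eef_pos: [0.4792, -0.3284, 0.0692]
tool_rot: [-0.018, 0.98, 0.099, 0.173]
contact_force: [-0.4, 0.5, 0.5]
gripper_width: 0.85
grasp_force: 0.0
```

```bash
python3 - <<'E'
from h import *
p0,R0,o=cur();print(p0,o["contact_force"],o["gripper_width"])
P1=p0-.09*R0.as_matrix()[:,2]
G=[.4835,.0847,.1062]
P=tcp(G,20,.12);print(P, rel(P,ori(20),p0,R0)); V=np.array([.45,-.10,.30]); print(rel(V,ori(10),p0,R0))
E
```

```text
[ 0.47915096 -0.32842231  0.06917661] [-0.3757764  0.4709284  0.5261982] 0.8502565917356535
[0.51735055 0.09158697 0.20110895] [ 1.588e+02 -4.041e+02 -8.200e+01 -1.000e-01 -4.000e+01  0.000e+00]
[ 9.480e+01 -2.300e+02 -2.108e+02 -1.000e-01 -3.000e+01 -0.000e+00]
```

arm_command(commands=[0,0,-0.02,0,0,0,0.85,0,0,-0.05,0,0,0,0.85,0,0,-0.09,0,0,0,0.85,0.01,-0.02,-0.14,0,0,0,0.6,0.03,-0.05,-0.17,0,-6,0,0.6,0.05,-0.09,-0.19,0,-14,0,0.6,0.07,-0.13,-0.2,0,-22,0,0.6,0.085,-0.17,-0.21,0,-30,0,0.6])

```text
t: 7.9
eef_pos: [0.4537, -0.1607, 0.2989]
tool_rot: [0.011, 0.991, 0.098, -0.085]
contact_force: [1.0, 0.6, -1.6]
gripper_width: 0.603
grasp_force: 0.0
```

```bash
python3 - <<'E'
from h import *
p0,R0,o=cur();G=[.4835,.0847,.1062]
P=tcp(G,20,.12);print(p0, rel(P,ori(20),p0,R0))
E
```

```text
[ 0.45367946 -0.16067809  0.29888712] [ 1.270e+02 -2.352e+02  7.610e+01  2.000e-01 -1.010e+01 -2.000e-01]
```

arm_command(commands=[0.02,-0.04,0,0,-4,0,0.6,0.04,-0.08,0.01,0,-8,0,0.6,0.06,-0.12,0.02,0,-10,-0.2,0.6,0.085,-0.16,0.035,0.2,-10,-0.2,0.6,0.106,-0.2,0.055,0.2,-10,-0.2,0.6,0.127,-0.235,0.076,0.2,-10,-0.2,0.6,0.127,-0.235,0.076,0.2,-10,-0.2,0.6,0.127,-0.235,0.076,0.2,-10,-0.2,0.6])

```text
t: 8.7
eef_pos: [0.5157, 0.0924, 0.1988]
tool_rot: [0.015, 0.98, 0.102, -0.172]
contact_force: [0.2, 0.0, -0.3]
gripper_width: 0.602
grasp_force: 0.0
```

```bash
python3 - <<'E'
from h import *
from station import *
p0,R0,o=cur();G=[.4835,.0847,.1062]
P=tcp(G,20);print(p0, rel(P,ori(20),p0,R0))
a=read_camera("top")["img"][180:330,220:520,::-1];b=read_camera("side")["img"][120:270,250:450,::-1]
cv2.imwrite("pics/c.png",np.hstack([cv2.resize(a,(480,240)),cv2.resize(b,(320,240))]))
E
```

```text
[0.51572249 0.09240636 0.19879867] [ 3.000e-01  1.600e+00  1.173e+02 -2.000e-01 -1.000e-01  4.000e-01]
```

View pics/c.png

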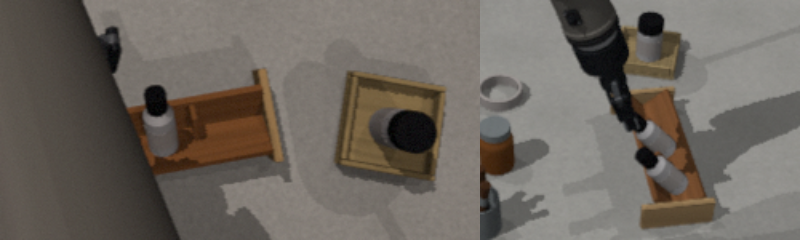

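The jar stands upright in the tray at (405,130). The gripper is above the left bottle, whose cap is at (647,158) in the side half. Next I descend and grip it.

arm_command(commands=[0,0.002,0.03,0,0,0.4,0.6,0,0.002,0.06,0,0,0.4,0.6,0,0.002,0.08,0,0,0.4,0.6,0,0.002,0.1,0,0,0.4,0.6,0,0.002,0.112,0,0,0.4,0.6,0,0.002,0.118,0,0,0.4,0.6,0,0.002,0.118,0,0,0.4,0.6,0,0.002,0.118,0,0,0.4,0.6])

```text
t: 9.6
eef_pos: [0.4782, 0.0823, 0.0893]
tool_rot: [0.015, 0.98, 0.097, -0.17]
contact_force: [0.1, -0.1, -0.0]
gripper_width: 0.601
grasp_force: 0.0
```

arm_command(commands=[0,0,0,0,0,0,0.1,0,0,0,0,0,0,0.1,0,0,0,0,0,0,0.1,0,0,0,0,0,0,0.1,0,0,0,0,0,0,0.1,0,0,0,0,0,0,0.1])

```text
t: 10.2
eef_pos: [0.4783, 0.083, 0.0894]
tool_rot: [0.015, 0.981, 0.097, -0.17]
contact_force: [0.7, 1.8, 7.4]
gripper_width: 0.314
grasp_force: 57.2
```

arm_command(commands=[0.004,0,-0.01,0,0,0,0.1,0.008,0,-0.022,0,0,0,0.1,0.013,0,-0.036,0,0,0,0.1,0.019,0,-0.052,0,0,0,0.1,0.026,0,-0.07,0,0,0,0.1,0.02,0,-0.09,0,0,0,0.1,0.012,0,-0.115,0,0,0,0.1,0.005,0,-0.135,0,0,0,0.1])

```text
t: 11.0
eef_pos: [0.5277, 0.0919, 0.2157]
tool_rot: [0.015, 0.98, 0.097, -0.171]
contact_force: [0.4, 0.2, -1.2]
gripper_width: 0.312
grasp_force: 57.0
```

```bash
python3 - <<'E'
from h import *
p0,R0,o=cur();print(p0,o["gripper_width"],o["grasp_force"],o["contact_force"])
yc=R.from_euler('z',9.1,degrees=True).apply([0,1,0])
G=np.array([.4322,.3264,.008+.097+.075])+.034*yc
print(G);P=tcp(G,-20);print(P.round(3),rel(P,ori(-20),p0,R0))
E
```

```text
[0.52771623 0.09185762 0.21568413] 0.3118280788314464 56.988683519884944 [ 0.3725355   0.15477756 -1.15177294]
[0.42682263 0.35997207 0.18      ]
[0.433 0.361 0.162] [-1.930e+01 -2.825e+02  6.480e+01 -2.000e-01  3.970e+01 -2.000e-01]
```

arm_command(commands=[-0.001,-0.025,0.0,0,3,0,0.1,-0.003,-0.06,0.002,0,9,0,0.1,-0.006,-0.1,0.008,0,15,0,0.1,-0.009,-0.14,0.018,0,22,0,0.1,-0.012,-0.18,0.03,0,28,0,0.1,-0.015,-0.22,0.044,0,34,0,0.1,-0.018,-0.255,0.057,-0.2,39,-0.2,0.1,-0.019,-0.282,0.065,-0.2,39.7,-0.2,0.1])

```text
t: 11.8
eef_pos: [0.4306, 0.3617, 0.1602]
tool_rot: [-0.017, 0.98, 0.1, 0.173]
contact_force: [1.4, 0.3, -0.4]
gripper_width: 0.31
grasp_force: 57.2
```

arm_command(commands=[0,0,0,0,0,0,0.1,0,0,0,0,0,0,0.1])

```text
t: 12.0
eef_pos: [0.4322, 0.3617, 0.1604]
tool_rot: [-0.017, 0.98, 0.1, 0.172]
contact_force: [-0.1, -1.1, -1.4]
gripper_width: 0.31
grasp_force: 57.3
```

```bash
python3 - <<'E'
from h import *
from station import *
p0,R0,o=cur();print(p0,o["gripper_width"],o["grasp_force"],o["contact_force"],o["q"].round(2))
yc=R.from_euler('z',9.1,degrees=True).apply([0,1,0])
for h in (.03,.005,0):
    G=np.array([.4322,.3264,.008+.097+h])+.034*yc;P=tcp(G,-20);print(P.round(3),rel(P,ori(-20),p0,R0))
a=read_camera("top")["img"][190:350,80:280,::-1];b=read_camera("side")["img"][190:370,280:480,::-1]
cv2.imwrite("pics/d.png",np.hstack([cv2.resize(a,(400,320)),cv2.resize(b,(400,320))]))
E
```

```text
[0.43216712 0.3616929  0.16035389] 0.3099177592255174 57.31769893085584 [-0.1061726  -1.09281474 -1.43323341] [-0.59  0.29 -0.41  2.1   0.64  0.62 -2.84]
[0.433 0.361 0.117] [-13.8   0.6  40.9   0.    0.1   0.1]
[0.433 0.361 0.092] [-22.4   0.6  64.4   0.    0.1   0.1]
[0.433 0.361 0.087] [-24.1   0.6  69.1   0.    0.1   0.1]
```

View pics/d.png

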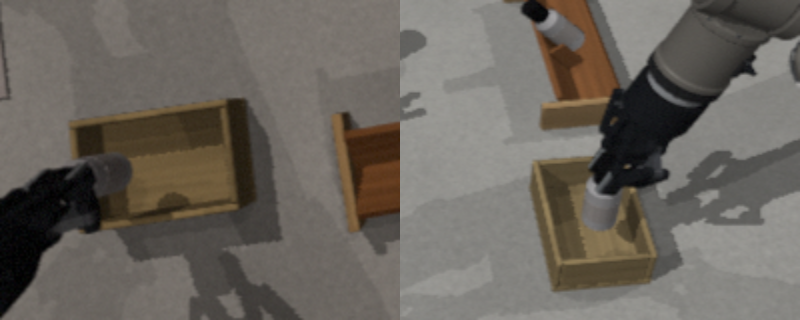

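The bottle hangs upright inside the crate outline, at (600,205) in the side half. I'll lower it onto the floor.

arm_command(commands=[-0.004,0.001,0.012,0,0,0,0.1,-0.009,0.001,0.026,0,0,0,0.1,-0.014,0.001,0.041,0,0,0,0.1,-0.018,0.001,0.052,0,0,0,0.1,-0.0205,0.001,0.059,0,0,0,0.1,-0.022,0.001,0.063,0,0,0,0.1,-0.0229,0.001,0.0656,0,0,0,0.1,-0.0229,0.001,0.0656,0,0,0,0.1])

```text
t: 12.9
eef_pos: [0.4341, 0.3595, 0.0907]
tool_rot: [-0.017, 0.98, 0.098, 0.172]
contact_force: [-0.3, -0.6, -1.6]
gripper_width: 0.311
grasp_force: 57.3
```

arm_command(commands=[-0.0004,0,0.001,0,0,0,0.1,-0.0008,0,0.002,0,0,0,0.1,-0.0008,0,0.002,0,0,0,0.1])

```text
t: 13.2
eef_pos: [0.4336, 0.3598, 0.0886]
tool_rot: [-0.017, 0.98, 0.098, 0.172]
contact_force: [-0.1, 0.9, -0.7]
gripper_width: 0.313
grasp_force: 57.3
```

```bash
python3 - <<'E'
from h import *
p0,R0,o=cur();print(p0,o["contact_force"],o["q"].round(2))
E
```

```text
[0.43360938 0.3598417  0.08857204] [-0.09288992  0.86365235 -0.72865531] [-0.85  0.39 -0.11  2.17  0.72  0.43 -2.95]
```

Joint 7 is close to its limit, so I'll yaw about the bottle's axis to relieve it before setting down.

```bash
python3 - <<'E'
from h import *
p0,R0,o=cur()
G=p0-.019*R0.as_matrix()[:,2]
for d in(8,16,24):
    Rz=R.from_euler('z',d,degrees=True);Rt=Rz*R0
    print(d,rel(G+.019*Rt.as_matrix()[:,2]+[0,0,.003],Rt,p0,R0))
E
```

```text
8 [ 1.  -0.9 -2.8  2.7 -0.  -7.5]
16 [  0.8  -1.8  -2.9   5.5  -0.  -15. ]
24 [  0.5  -2.6  -3.    8.2  -0.  -22.6]
```

arm_command(commands=[0.001,-0.0005,-0.003,1.4,0,-3.7,0.1,0.001,-0.001,-0.003,2.7,0,-7.5,0.1,0.001,-0.0014,-0.003,4.1,0,-11.2,0.1,0.0008,-0.0018,-0.003,5.5,0,-15,0.1,0.0005,-0.0022,-0.003,6.9,0,-18.8,0.1,0.0005,-0.0026,-0.003,8.2,0,-22.6,0.1,0.0005,-0.0026,-0.003,8.2,0,-22.6,0.1,0.0005,-0.0026,-0.003,8.2,0,-22.6,0.1])

```text
t: 14.0
eef_pos: [0.4327, 0.362, 0.0915]
tool_rot: [-0.053, 0.938, 0.299, 0.165]
contact_force: [-0.3, -0.6, -0.9]
gripper_width: 0.312
grasp_force: 57.4
```

```bash
python3 - <<'E'
from h import *
p0,R0,o=cur();z=R0.as_matrix()[:,2];print(p0,p0-.019*z,z,o["contact_force"],o["q"].round(2))
d=R0.inv().apply([0,0,-1]);print(d.round(3))
E
```

```text
[0.43270873 0.36201725 0.09152131] [0.42743537 0.35826517 0.10938506] [ 0.27754507  0.19747821 -0.94019737] [-0.3133443  -0.59958621 -0.93607393] [-0.59  0.38 -0.31  2.19  0.67  0.32 -2.42]
[-0.341  0.     0.94 ]
```

arm_command(commands=[-0.0005,0,0.0014,0,0,0,0.1,-0.001,0,0.0028,0,0,0,0.1,-0.0013,0,0.0038,0,0,0,0.1,-0.0013,0,0.0038,0,0,0,0.1])

```text
t: 14.4
eef_pos: [0.4323, 0.3627, 0.0875]
tool_rot: [-0.053, 0.938, 0.301, 0.165]
contact_force: [-1.4, -1.5, 1.4]
gripper_width: 0.316
grasp_force: 57.9
```

arm_command(commands=[-0.0004,0,0.001,0,0,0,0.1,-0.0004,0,0.001,0,0,0,0.1])

```text
t: 14.6
eef_pos: [0.4328, 0.3631, 0.0874]
tool_rot: [-0.053, 0.938, 0.3, 0.166]
contact_force: [-4.7, -3.6, 10.5]
gripper_width: 0.316
grasp_force: 59.9
```

arm_command(commands=[-0.0004,0,0.001,0,0,0,0.1,-0.0004,0,0.001,0,0,0,0.1])

```text
t: 14.8
eef_pos: [0.4332, 0.3634, 0.0874]
tool_rot: [-0.053, 0.938, 0.3, 0.166]
contact_force: [-6.0, -5.3, 22.0]
gripper_width: 0.311
grasp_force: 61.8
```

arm_command(commands=[0.0005,0,-0.0016,0,0,0,0.1,0.0005,0,-0.0016,0,0,0,0.36,0.0005,0,-0.0016,0,0,0,0.42,0.0005,0,-0.0016,0,0,0,0.5,0.0005,0,-0.0016,0,0,0,0.5,0.0005,0,-0.0016,0,0,0,0.5])

```text
t: 15.4
eef_pos: [0.4323, 0.3622, 0.0867]
tool_rot: [-0.053, 0.938, 0.3, 0.164]
contact_force: [0.0, 0.3, -0.2]
gripper_width: 0.498
grasp_force: 0.0
```

arm_command(commands=[0,0,-0.015,0,0,0,0.5,0,0,-0.04,0,0,0,0.5,0,0,-0.08,0,0,0,0.5,0,0,-0.13,0,0,0,0.5,0,0,-0.13,0,0,0,0.5])

```text
t: 15.9
eef_pos: [0.3974, 0.3383, 0.2151]
tool_rot: [-0.054, 0.937, 0.3, 0.169]
contact_force: [0.3, 0.7, 0.1]
gripper_width: 0.5
grasp_force: 0.0
```

```bash
python3 - <<'E'
from h import *
p0,R0,o=cur();print(p0,o["gripper_width"],o["q"].round(2))
G=[.5015,-.004,.1061]
P=tcp(G,20,.12);print(P,rel(P+[0,0,.06],ori(20),p0,R0),rel(P,ori(20),p0,R0))
print(rel((p0+P)/2+[0,0,.05],ori(0),p0,R0))
E
```

```text
[0.39743925 0.3382592  0.21514605] 0.5003207119189439 [-0.36  0.12 -0.55  2.16  0.3   0.55 -2.08]
[0.53535055 0.00288697 0.20100895] [-6.130e+01  3.531e+02 -7.190e+01 -1.000e-01 -3.990e+01  2.450e+01] [-8.230e+01  3.531e+02 -1.570e+01 -1.000e-01 -3.990e+01  2.450e+01]
[-23.6 176.5 -54.7  -4.3 -20.2  23.8]
```

arm_command(commands=[-0.006,0.04,-0.02,-1,-5,6,0.55,-0.012,0.085,-0.04,-2,-10,12,0.55,-0.018,0.13,-0.052,-3,-15,18,0.6,-0.024,0.176,-0.06,-4.3,-20,24,0.6,-0.034,0.22,-0.065,-3,-26,24,0.6,-0.043,0.265,-0.068,-2,-32,24.5,0.6,-0.052,0.31,-0.07,-1,-37,24.5,0.6,-0.061,0.353,-0.072,0,-40,24.5,0.6])

```text
t: 16.7
eef_pos: [0.536, -0.0003, 0.2548]
tool_rot: [0.02, 0.979, 0.098, -0.18]
contact_force: [0.3, 0.5, -0.1]
gripper_width: 0.599
grasp_force: 0.0
```

```bash
python3 - <<'E'
from h import *
p0,R0,o=cur();G=[.5015,-.004,.1061]
P=tcp(G,20,.12);print(p0, rel(P,ori(20),p0,R0),o["q"].round(2))
E
```

```text
[ 5.35959849e-01 -3.29437366e-04  2.54760265e-01] [19.2 -3.4 50.2  0.2  0.9 -0.1] [ 0.05  0.45 -0.26  1.6   0.11  1.47 -1.6 ]
```

arm_command(commands=[0.01,-0.002,0.025,0,0.5,0,0.6,0.019,-0.003,0.05,0.2,0.9,0,0.6,0.019,-0.003,0.05,0.2,0.9,0,0.6,0.019,-0.003,0.05,0.2,0.9,0,0.6])

```text
t: 17.1
eef_pos: [0.5341, 0.0045, 0.2023]
tool_rot: [0.017, 0.98, 0.098, -0.172]
contact_force: [0.6, -0.1, 1.0]
gripper_width: 0.6
grasp_force: 0.0
```

```bash
python3 - <<'E'
from h import *
from station import *
p0,R0,o=cur();G=[.5015,-.004,.1061]
P=tcp(G,20);print(p0, rel(P,ori(20),p0,R0))
a=read_camera("top")["img"][190:330,90:390,::-1];b=read_camera("side")["img"][130:370,250:450,::-1]
cv2.imwrite("pics/e.png",np.hstack([cv2.resize(a,(450,210)),cv2.resize(b,(175,210))]))
E
```

```text
[0.53411327 0.00446485 0.20234513] [ 1.00e+00  1.80e+00  1.21e+02 -0.00e+00 -1.00e-01 -0.00e+00]
```

View pics/e.png

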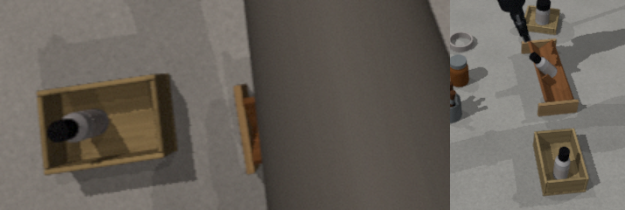

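The first bottle stands upright in the crate, with its cap at (62,130) in the top half and (563,155) in the side half. The gripper is above the last bottle, so I'll descend.

arm_command(commands=[0.001,0.002,0.03,0,0,0,0.6,0.001,0.002,0.06,0,0,0,0.6,0.001,0.002,0.08,0,0,0,0.6,0.001,0.002,0.1,0,0,0,0.6,0.001,0.002,0.114,0,0,0,0.6,0.001,0.002,0.121,0,0,0,0.6,0.001,0.002,0.121,0,0,0,0.6,0.001,0.002,0.121,0,0,0,0.6])

```text
t: 18.0
eef_pos: [0.4964, -0.0052, 0.0891]
tool_rot: [0.017, 0.98, 0.098, -0.17]
contact_force: [0.4, 0.2, 0.1]
gripper_width: 0.6
grasp_force: 0.0
```

arm_command(commands=[0,0,0,0,0,0,0.1,0,0,0,0,0,0,0.1,0,0,0,0,0,0,0.1,0,0,0,0,0,0,0.1,0,0,0,0,0,0,0.1,0,0,0,0,0,0,0.1])

```text
t: 18.6
eef_pos: [0.4966, -0.0049, 0.0892]
tool_rot: [0.017, 0.98, 0.098, -0.17]
contact_force: [1.5, 1.2, 6.9]
gripper_width: 0.316
grasp_force: 56.7
```

arm_command(commands=[0.004,0,-0.01,0,0,0,0.1,0.008,0,-0.022,0,0,0,0.1,0.013,0,-0.036,0,0,0,0.1,0.019,0,-0.052,0,0,0,0.1,0.026,0,-0.07,0,0,0,0.1,0.02,0,-0.09,0,0,0,0.1,0.012,0,-0.115,0,0,0,0.1,0.005,0,-0.135,0,0,0,0.1])

```text
t: 19.4
eef_pos: [0.5457, 0.0046, 0.2155]
tool_rot: [0.017, 0.98, 0.098, -0.17]
contact_force: [-0.4, -0.2, -2.3]
gripper_width: 0.313
grasp_force: 56.8
```

```bash
python3 - <<'E'
from h import *
p0,R0,o=cur();print(p0,o["gripper_width"],o["grasp_force"],o["contact_force"])
yc=R.from_euler('z',9.1,degrees=True).apply([0,1,0])
G=np.array([.4322,.3264,.008+.097+.075])-.036*yc
print(G)
G0=p0-.019*R0.as_matrix()[:,2]
for f in(.25,.5,.75,1):
    g=G0+f*(G-G0)+[0,0,.03*np.sin(np.pi*f)];a=(20-40*f,11.5+24*f)
    print(f,rel(tcp(g,a[0],psi=a[1]),ori(*a),p0,R0))
E
```

```text
[0.54571747 0.00464872 0.21545397] 0.31264061470873716 56.775649833725765 [-0.43530588 -0.17838843 -2.28356383]
[0.43789369 0.2908531  0.18      ]
0.25 [-12.4 -75.1  -3.   -1.6   9.7  -5.8]
0.5 [ -20.7 -151.     5.2   -2.1   19.6  -11.9]
0.75 [ -23.4 -227.4   29.4   -1.6   29.4  -18.2]
1 [ -22.4 -304.5   64.8    0.    39.1  -24.5]
```

arm_command(commands=[-0.006,-0.037,-0.002,-0.8,5,-3,0.1,-0.012,-0.075,-0.003,-1.6,9.7,-5.8,0.1,-0.017,-0.113,0.001,-1.8,14.6,-8.8,0.1,-0.0207,-0.151,0.005,-2.1,19.6,-11.9,0.1,-0.022,-0.189,0.017,-1.9,24.5,-15,0.1,-0.0234,-0.227,0.029,-1.6,29.4,-18.2,0.1,-0.023,-0.266,0.047,-0.8,34.2,-21.3,0.1,-0.0224,-0.295,0.06,0,38,-23.5,0.1])

```text
t: 20.2
eef_pos: [0.4443, 0.2877, 0.1653]
tool_rot: [-0.051, 0.941, 0.294, 0.157]
contact_force: [0.7, -0.6, -1.8]
gripper_width: 0.312
grasp_force: 56.9
```

```bash
python3 - <<'E'
from h import *
p0,R0,o=cur();print(p0,o["gripper_width"],o["q"].round(2))
yc=R.from_euler('z',9.1,degrees=True).apply([0,1,0])
for h in(.075,.006):
    G=np.array([.4322,.3264,.008+.097+h])-.036*yc
    print(rel(tcp(G,-20,psi=35.5),ori(-20,35.5),p0,R0))
E
```

```text
[0.44431543 0.28769683 0.16529281] 0.31222668714266616 [-0.29  0.21 -0.47  2.19  0.31  0.45 -1.95]
[ 1.8 -6.3  4.   0.   1.  -0.8]
[-20.7  -6.   69.2   0.    1.   -0.8]
```

arm_command(commands=[0.002,-0.006,0.004,0,1,-0.8,0.1,0.002,-0.006,0.004,0,1,-0.8,0.1,-0.004,-0.006,0.021,0,1,-0.8,0.1,-0.009,-0.006,0.036,0,1,-0.8,0.1,-0.014,-0.006,0.05,0,1,-0.8,0.1,-0.018,-0.006,0.061,0,1,-0.8,0.1,-0.0205,-0.006,0.069,0,1,-0.8,0.1,-0.0205,-0.006,0.069,0,1,-0.8,0.1])

```text
t: 21.0
eef_pos: [0.4451, 0.2916, 0.0925]
tool_rot: [-0.051, 0.939, 0.298, 0.164]
contact_force: [-0.5, -1.2, -2.0]
gripper_width: 0.31
grasp_force: 57.1
```

```bash
python3 - <<'E'
from h import *
p0,R0,o=cur();print(p0,o["q"].round(2),o["contact_force"],np.degrees(np.arccos(-R0.as_matrix()[2,2])))
E
```

```text
[0.44510245 0.29162099 0.09252218] [-0.46  0.33 -0.3   2.25  0.55  0.26 -2.2 ] [-0.53081044 -1.15604834 -1.96935813] 19.738768919008614
```

arm_command(commands=[-0.0005,0,0.0015,0,0,0,0.1,-0.001,0,0.003,0,0,0,0.1,-0.0015,0,0.0042,0,0,0,0.1,-0.0015,0,0.0042,0,0,0,0.1])

```text
t: 21.4
eef_pos: [0.4447, 0.2923, 0.0888]
tool_rot: [-0.052, 0.939, 0.298, 0.164]
contact_force: [0.0, -0.2, -0.8]
gripper_width: 0.312
grasp_force: 57.1
```

arm_command(commands=[-0.0005,0,0.0013,0,0,0,0.1,-0.0005,0,0.0013,0,0,0,0.1])

```text
t: 21.6
eef_pos: [0.4448, 0.2925, 0.0876]
tool_rot: [-0.052, 0.939, 0.298, 0.165]
contact_force: [-1.4, 0.1, 1.5]
gripper_width: 0.318
grasp_force: 57.7
```

arm_command(commands=[-0.0004,0,0.001,0,0,0,0.1,-0.0004,0,0.001,0,0,0,0.1])

```text
t: 21.8
eef_pos: [0.4453, 0.2929, 0.0875]
tool_rot: [-0.052, 0.939, 0.298, 0.165]
contact_force: [-3.8, -4.3, 14.6]
gripper_width: 0.317
grasp_force: 59.9
```

The bottle is on the floor; I'll ease off, release, and retreat along the tool axis.

arm_command(commands=[0.0003,0,-0.001,0,0,0,0.1,0.0003,0,-0.001,0,0,0,0.36,0.0003,0,-0.001,0,0,0,0.42,0.0003,0,-0.001,0,0,0,0.5,0.0003,0,-0.001,0,0,0,0.5,0.0003,0,-0.001,0,0,0,0.5])

```text
t: 22.4
eef_pos: [0.4445, 0.2923, 0.0871]
tool_rot: [-0.052, 0.939, 0.298, 0.164]
contact_force: [-0.1, 0.0, -0.3]
gripper_width: 0.499
grasp_force: 0.0
```

arm_command(commands=[0,0,-0.015,0,0,0,0.5,0,0,-0.04,0,0,0,0.5,0,0,-0.08,0,0,0,0.5,0,0.03,-0.13,0,0,0,0.5,0,0.07,-0.16,0,0,0,0.5,0,0.12,-0.18,0,0,0,0.5,0,0.12,-0.18,0,0,0,0.5,0,0.12,-0.18,0,0,0,0.5])

```text
t: 23.2
eef_pos: [0.4658, 0.1563, 0.2581]
tool_rot: [-0.051, 0.939, 0.296, 0.166]
contact_force: [-0.5, 0.0, -0.7]
gripper_width: 0.501
grasp_force: 0.0
```

```bash
python3 - <<'E'
from h import *
from station import *
p0,R0,o=cur();print(p0,o["contact_force"],o["joint_vel"].round(3))
a=read_camera("top")["img"][:,:,::-1];b=read_camera("side")["img"][:,:,::-1]
cv2.imwrite("pics/f.png",np.hstack([cv2.resize(a[80:320,90:510],(420,240)),b[80:370,200:450][:240+50][:290].copy()[-240:]]))
E
```

```text
[0.46584102 0.15630608 0.25810377] [-0.47135454  0.00461231 -0.72528974] [-0.045  0.023 -0.059  0.035  0.019 -0.018 -0.064]
```

View pics/f.png

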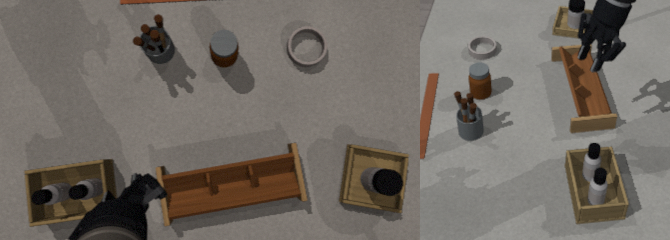

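Both bottles stand upright in the crate, with caps at (42,195) and (78,192). The jar stands in the tray at (387,182), the bystanders are unmoved and the gripper is clear.

```bash
python3 -c "
from station import hand_in
print(hand_in())"
```

```text
the job is handed in; nothing more can be done
None
```

I placed both bottles upright in the deep crate and the jar upright in the shallow tray, released all three, and handed the job in at about 23 s; the hand-in returned no verdict, but the last picture showed all three standing and the bystanders where they were.

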